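# Finish the tortoise feeder's slat crib and turn its red jar to the front

### The job

Finish the wooden crib on the revolving tortoise feeder: lay the two loose pale slats flat on top of it, crosswise to its upper layer and straight above the two slats of its bottom layer, and let go of them. Then turn the feeder, keeping the crib together, until the jar with the red lid stands at the yellow pointer, and keep that jar gripped so the feeder stands still ready for filling: finish while still holding it. Leave everything else on the table where it is.

Things in the scene. Friction and masses are not known exactly. Their poses are not given: they have to be found in the camera images.
- slat_a: one of two like loose pale wooden slats lying flat on the white cutting board, 140 long (own x) x 24 wide (own y) x 18 high (own z) mm, about 40 g; origin at the centre of its underside. Either slat may go on either side of the crib
- slat_b: the other loose pale slat, same as slat_a
- board: white cutting board with black ends, fixed, 320 (own x) x 260 (own y) x 12 mm high, the loose slats lie on it; origin at the centre of its underside
- crib_top (a point): on the turning axis, 74 mm above the table, level with the crib's top; turns with the plate (z up). Crib: two screwed-down layers of darker slats, 140 x 24 x 18: bottom pair along this frame's x, centred at y = +45 and -45; upper pair along y, at x = +45 and -45. The loose slats go along x, centred at x = 0, y = +45 and -45, undersides at z = 0
- carousel (a joint): angle of the feeder's round white plate (300 mm across, top 38 mm above the table) on its fixed stand, growing anticlockwise from above; no stop within a full turn either way. At 0 or a whole turn the red jar is at the pointer. Friction 0.15 N m (about 1.2 N at a jar); it stays where left and does not lock
- red_lid (a point): centre of the top of the marked jar's red lid, 101 mm above the table, 125 mm from the turning axis on the -x side of crib_top. Jar and lid are one piece, 63 mm tall, pinned upright to the plate, free to spin about its own axis: amber body 36 across with a red band, red lid 40 across, 18 high. Jars with a white and a green lid, same size, are fixed 120 degrees either way round
- red_jar: the same marked jar; origin at the centre of its underside on the plate, 38 mm above the table
- front_mark (a point): fixed spot 38 mm above the table, 125 mm from the turning axis, in line with the yellow pointer block (30 x 30 x 26 mm, just outside the plate's rim on an arm of the fixed stand, on the robot's side): the red jar stands over it when at the front
- pepper: a whole red bell pepper with a green stem, 76 wide, 85 tall (mm); bystander, loose, to be left alone; origin at the centre of its underside
- brush: a flat brush lying on the table, 160 long along its own x, 42 wide; bystander, loose, to be left alone
- bowl: a small metal bowl, 100 across, 40 tall (mm); bystander, loose, to be left alone; origin at the centre of its underside
- spray: a green bottle with a blue cap, 66 across, 170 tall (mm); bystander, loose, to be left alone; origin at the centre of its underside
- mug: a blue mug, 80 across, 90 tall (mm); bystander, loose, to be left alone; origin at the centre of its underside
There are look-alikes about, which are no part of the job. Leave any pink look-alike of the slat_b alone.

How it is judged:
By the outcome, as a careful person would: the job done as asked, in the order asked, and still so for the second after the job is handed in, while the arm keeps its last pose, push and grip.
It also fails if it takes over 67 s, if anything falls off the work surface, if the arm or the gripper's body presses on something with over 40 N, if the wrist force passes 120 N, or if a joint passes its speed limit or range.

### The arm

A 6-joint arm with a two-finger parallel gripper is mounted at the origin on the work surface. World frame = base frame: x ahead of the robot, y to its left, z up, the work surface at z = 0. Lengths are in m, angles in rad, forces in N, time in s.
With the tool pointing down it reaches from about 0.375 to 0.975 m from the base axis. Payload 3.8 kg.
Tool frame: the origin (TCP) lies at the very end of the fingers, on their centre line; the grasp point (between the pads) lies 19 mm behind it (bot.pinch_z is the distance from the TCP to the grasp point, in m); x points along the fingers, y is the direction in which the jaws open and shut, and the axes are right-handed (so a half turn about x gives the same grasp; the last joint's range is limited). The gripper opens to 85 mm and grips with 20 to 120 N. Pads are 22 mm wide; open, the fingers measure 114 mm over their backs; the gripper's body (76 mm by 85 mm) begins 54 mm behind the grasp point. The pads swing forward as they close: fully open they stand 13 mm farther back than shut.
Start: joints at [-0.037, 0.264, 1.604, -0, 1.274, -0.037], TCP at [0.675, -0, 0.197] pointing down, gripper open.
Joint ranges: [-2.63, 2.63], [-0.94, 2.18], [0.31, 2.57], [-1.31, 4.45], [0, 2.66], [-2.55, 2.55]. Speed limits (rad/s): [2.57, 2.57, 3.14, 3.14, 3.14, 3.14].

### API

Orientations are given as a rotation vector (axis times angle).
In Python, from workcell import monitor, imaging, finish_job, bot gives the robot as it stands.
- The arm moves only by the tool jog_arm, never from a script. Its argument "rows" is a list of rows, each a list of 7 numbers: the shift along the tool's x, y, z in m, then the turn, a rotation vector about the tool's x, y, z in rad, then the opening in per cent of the stroke, from 0 (shut) to 100 (fully open). A call has 1 to 20 rows; each row is the pose to reach, as a shift and turn from the pose measured when the call began, along the tool's axes at that moment; what a row does not reach only later rows make up. A row lasts 1/10 s, in which the tool goes at most 50 mm and 8.59 degrees, less where a joint would pass 70% of its speed; a pose out of reach is approached as far as the arm can. A call with a gripper value outside its range is refused whole. The fingers move at their own pace and stop on an object; "force" is the grip in N (left out, the last holds). Time passes only in rows, so rows that repeat a pose let the fingers close. It gives the time, the measured TCP pose, the force and the opening at its end, in the units of the state.
- monitor.read_state(): the state, without advancing time (a new reading comes with each control period).
- imaging.read_camera(name): name is "scene" or "side" or "wrist"; returns the picture (400x640x3 uint8, blue, green, red); there is no depth.
- imaging.camera_params(name): a dict with "fx", "fy", "cx", "cy" (pixels), "T" (4x4, takes a point from camera to world coordinates); the wrist camera has in their place "T_tool_cam" (4x4, takes a point from camera to tool coordinates, whose origin is the TCP and whose axes are the tool frame's). Camera axes: x right, y down, z forward; pixel columns grow to the right and rows downward; lengths in m; the calibration is good to about 2 mm. A picture is of the moment at which its call begins: read the wrist's pose just before it. camera_params takes no time and is no camera call.
- finish_job(): hands the job in, once; it reports no verdict.
The state is a dict: "time": time; "q": joint angles; "joint_vel": joint speeds; "joint_torque": joint torques, N m; "tool_pos": TCP position; "tcp_rot": TCP orientation; "wrist_force": force on the tool from outside, world axes, zero at the start; "torque": the same for the moment, N m; "width": opening from 0.0 (shut) to 1.0 (fully open).
Only numpy, scipy, OpenCV 4.12 (cv2) and the standard library are available. Lean on these libraries where they do the work, as an engineer would, in place of code of your own. Each camera call takes 0.05 s, during which the arm holds its last target. There are 200 camera calls.

## Working session

There is one attempt and no reset: what is moved stays moved. The work goes in short steps, Python scripts to look and compute and a tool call to move; the robot and the scene stay as the last step left them, time stands still between calls to the robot, and variables do not carry over. Pictures are saved under pics/ and viewed, about 8 in all and at most 12, crops included, and the job is handed in when it is done.

Besides the shell and the picture viewer there is one more tool, called after "Emit:" as a command line: name --pt "numbers of a row" for each row, then --argument value for the rest. jog_arm: Moves the arm, as the interface text tells. Its arguments: {"type":"object","properties":{"rows":{"type":"array","items":{"type":"array","items":{"type":"number"}}},"force":{"type":"number"}},"required":["rows"]}

```bash
ls; mkdir -p pics; python3 - <<'E'
from workcell import monitor, imaging, bot
import cv2, numpy as np
print(monitor.read_state())
a=imaging.read_camera("scene");b=imaging.read_camera("side")
cv2.imwrite("pics/scene0.png",a);cv2.imwrite("pics/side0.png",b)
for n in("scene","side","wrist"):print(n,imaging.camera_params(n))
print(bot.pinch_z)
E
```

```text
pics
{'time': 0.0, 'q': array([-3.68774222e-02,  2.64782729e-01,  1.60539245e+00,  7.74494458e-06,
        1.27369899e+00, -3.69035257e-02]), 'joint_vel': array([-0.00111329,  0.00123647,  0.00013256,  0.00091065,  0.00031238,
        0.00379377]), 'joint_torque': array([ 6.10465631e-04, -5.15121067e+01, -3.67308676e+01, -4.07824507e-05,
        1.31324201e-02,  1.46811578e-05]), 'tool_pos': array([6.74181866e-01, 4.64037646e-05, 1.95932228e-01]), 'tcp_rot': array([ 1.20817075,  1.21095687, -1.21081732]), 'wrist_force': array([-0.3526527 , -0.26624843, -0.00403201]), 'torque': array([ 0.0368489 , -0.00193949,  0.03113622]), 'width': 0.9997483282621102}
scene {'fx': 397.36052484524845, 'fy': 397.36052484524845, 'cx': 317.03745852030113, 'cy': 203.99167394618098, 'T': array([[ 0.80672077,  0.47787828, -0.34761177,  0.88972356],
       [ 0.59087342, -0.64397717,  0.48596502, -0.51890713],
       [ 0.00837808, -0.59743263, -0.80187534,  1.01021649],
       [ 0.        ,  0.        ,  0.        ,  1.        ]])}
side {'fx': 436.67071888582495, 'fy': 436.67071888582495, 'cx': 331.3054692993726, 'cy': 205.7387178314089, 'T': array([[-0.97783058, -0.10653515,  0.18027095,  0.22224173],
       [-0.20934379,  0.51687883, -0.83006714,  1.29129585],
       [-0.00474691, -0.84940364, -0.52772239,  0.88306973],
       [ 0.        ,  0.        ,  0.        ,  1.        ]])}
wrist {'fx': 345.4067605973382, 'fy': 345.4067605973382, 'cx': 319.2254343373285, 'cy': 200.8730808154255, 'T_tool_cam': array([[ 5.44826601e-04, -2.87991590e-01,  9.57632783e-01,
        -1.76485310e-01],
       [ 9.99999846e-01,  2.53607722e-04, -4.92662359e-04,
         1.14730220e-03],
       [-1.00980453e-04,  9.57632905e-01,  2.87991684e-01,
        -7.32976931e-02],
       [ 0.00000000e+00,  0.00000000e+00,  0.00000000e+00,
         1.00000000e+00]])}
0.0187
```

View pics/scene0.png

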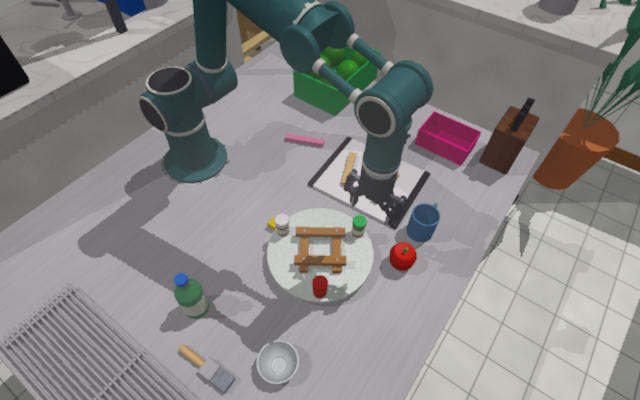

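View pics/side0.png

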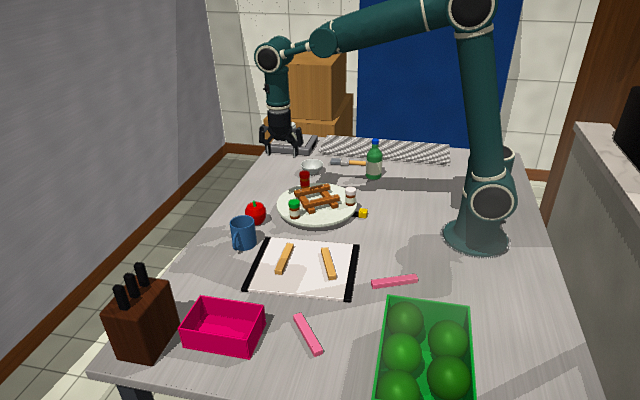

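The scene view shows the feeder at about (320,255), with the red jar at (320,287), the white lid at (282,222), the green lid at (359,224) and the yellow pointer at (272,224). The side view shows both loose slats on the board at (285,258) and (328,263), and the pink look-alikes at (395,281) and (307,333).

```bash
cat > h.py <<'E'
from workcell import monitor, imaging, bot
import cv2, numpy as np
from scipy.spatial.transform import Rotation as R
def cam(n,st=None):
    p=imaging.camera_params(n)
    if n=="wrist":
        T=np.eye(4);T[:3,:3]=R.from_rotvec(st["tcp_rot"]).as_matrix();T[:3,3]=st["tool_pos"]
        p["T"]=T@p["T_tool_cam"]
    return p
def ray(p,uv):
    d=p["T"][:3,:3]@np.array([(uv[0]-p["cx"])/p["fx"],(uv[1]-p["cy"])/p["fy"],1]);return p["T"][:3,3],d/np.linalg.norm(d)
def onz(p,uv,z):
    o,d=ray(p,uv);return o+d*(z-o[2])/d[2]
def tri(p1,a,p2,b):
    o,d=ray(p1,a);q,e=ray(p2,b);t=np.linalg.lstsq(np.c_[d,-e],q-o,rcond=None)[0]
    x,y=o+d*t[0],q+e*t[1];return (x+y)/2,np.linalg.norm(x-y)
def proj(p,X):
    c=np.linalg.inv(p["T"])@np.r_[X,1];return np.array([p["fx"]*c[0]/c[2]+p["cx"],p["fy"]*c[1]/c[2]+p["cy"]])
def blobs(img,lo,hi,amin=30,roi=None):
    m=cv2.inRange(cv2.cvtColor(img,cv2.COLOR_BGR2HSV),np.array(lo),np.array(hi))
    if roi:
        k=np.zeros_like(m);x0,y0,x1,y1=roi;k[y0:y1,x0:x1]=255;m&=k
    n,l,s,c=cv2.connectedComponentsWithStats(m)
    return [(c[i],s[i],(l==i).astype(np.uint8)) for i in range(1,n) if s[i,4]>=amin]
E
python3 - <<'E'
from h import *
A=cv2.imread("pics/scene0.png");B=cv2.imread("pics/side0.png");pa,pb=cam("scene"),cam("side")
hb=cv2.cvtColor(B,cv2.COLOR_BGR2HSV);ha=cv2.cvtColor(A,cv2.COLOR_BGR2HSV)
for q in((285,258),(328,263),(310,190),(305,175),(362,213),(294,203),(350,190)):print("side",q,hb[q[1],q[0]])
for q in((349,167),(320,232),(320,282),(359,222),(282,220),(272,224),(300,260)):print("scene",q,ha[q[1],q[0]])
for c,s,m in blobs(B,(8,60,120),(25,255,255),60,(240,235,360,300)):
    r=cv2.minAreaRect(cv2.findNonZero(m));bx=cv2.boxPoints(r)
    print("slat",c,s,onz(pb,c,.03)); print([onz(pb,v,.03)[:2].round(3) for v in bx])
for c,s,m in blobs(A,(8,60,120),(25,255,255),40,(310,130,430,220)):print("scene slat",c,s,onz(pa,c,.03))
for n,I,p,roi in(("scene",A,pa,(250,200,390,310)),("side",B,pb,(270,165,380,235))):
    for col,lo,hi in(("red",(0,150,50),(4,255,255)),("red2",(174,150,50),(180,255,255)),("green",(45,120,50),(85,255,255)),("yellow",(20,150,120),(32,255,255)),("brown",(8,90,60),(18,255,255))):
        for c,s,m in blobs(I,lo,hi,15,roi):print(n,col,c.round(1),s,onz(p,c,.1)[:2].round(3),onz(p,c,.065)[:2].round(3))
print([proj(pa,onz(pb,(294,203),.1))])
E
```

```text
side (285, 258) [ 18 152 207]
side (328, 263) [ 18 148 227]
side (310, 190) [ 14 201 103]
side (305, 175) [  1 255 108]
side (362, 213) [ 24 255 174]
side (294, 203) [ 68 240 170]
side (350, 190) [ 14  12 240]
scene (349, 167) [ 18  97 198]
scene (320, 232) [ 14 137 162]
scene (320, 282) [  1 200 130]
scene (359, 222) [ 69 157 167]
scene (282, 220) [168   6 208]
scene (272, 224) [ 26 206 199]
scene (300, 260) [ 15 142 163]
slat [283.10743802 258.19834711] [274 243  20  32 242] [0.59560633 0.28147458 0.03      ]
[array([0.605, 0.351]), array([0.614, 0.191]), array([0.585, 0.203]), array([0.579, 0.36 ])]
slat [328.1316726  263.53380783] [321 247  16  33 281] [0.4531676  0.27826988 0.03      ]
[array([0.497, 0.211]), array([0.473, 0.193]), array([0.413, 0.339]), array([0.435, 0.355])]
scene slat [348.34871795 166.34871795] [342 152  14  33 195] [0.45621413 0.26241632 0.03      ]
scene red [319.4 285.2] [313 276  14  21 230] [ 0.648 -0.166] [ 0.639 -0.153]
scene green [359.1 221.1] [353 216  13  11 123] [0.624 0.054] [0.613 0.076]
scene yellow [271.5 222.7] [268 218   7  10  46] [ 0.432 
[... 215 characters left out ...]
80   9   6  34] [ 0.622 -0.078] [ 0.64  -0.139]
side green [372.6 176.5] [366 174  14   5  44] [ 0.38  -0.178] [ 0.387 -0.244]
side green [293.8 203.3] [289 199  11  10  88] [0.619 0.07 ] [0.637 0.016]
side yellow [362.3 212.6] [359 208   8  10  71] [0.38  0.081] [0.387 0.027]
side brown [304.  179.3] [300 178   9   3  18] [ 0.63  -0.104] [ 0.648 -0.167]
side brown [316.2 197.1] [294 183  46  31 724] [0.554 0.014] [ 0.568 -0.043]
side brown [350.4 196.2] [346 195   9   3  18] [ 0.437 -0.016] [ 0.447 -0.074]
side brown [293.9 209.3] [289 208  10   3  18] [0.608 0.107] [0.625 0.054]
side brown [294.4 216.6] [290 215  10   4  18] [0.594 0.149] [0.61  0.098]
[array([360.30480336, 217.04888517])]
```

```bash
python3 - <<'E'
from h import *
pa,pb=cam("scene"),cam("side")
for n,a,b in(("red",(320,280),(304.2,174.5)),("green",(359.1,221.1),(293.8,203.3)),("yellow",(271.5,222.7),(362.3,212.6)),("slatB",(348.3,166.3),(328.1,263.5)),("crib",(320.2,249),(316.2,197.1)),("spray cap",(182,280),(376,142)),("pepper",(403,255),(257,214))):
    X,e=tri(pa,a,pb,b);print(n,X.round(3),round(e,4))
st=monitor.read_state();W=imaging.read_camera("wrist");cv2.imwrite("pics/w0.png",W)
E
```

```text
red [ 0.641 -0.152  0.095] 0.0025
green [0.622 0.059 0.093] 0.0011
yellow [ 0.394 -0.054  0.015] 0.0081
slatB [0.454 0.269 0.023] 0.0027
crib [ 0.574 -0.06   0.054] 0.0013
spray cap [ 0.396 -0.369  0.158] 0.0041
pepper [0.763 0.069 0.037] 0.0067
```

View pics/w0.png

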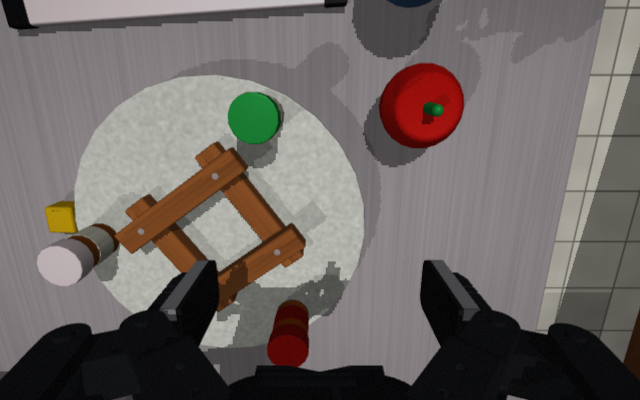

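The wrist view shows the crib clearly. The screws on its upper pair are at (141,231), (215,176) and (277,252). The lids are at green (254,118), white (60,265) and red (288,345, cut off by the gripper), and the pointer is at (61,217).

```bash
python3 - <<'E'
from h import *
st=monitor.read_state();p=cam("wrist",st);pa,pb=cam("scene"),cam("side");W=cv2.imread("pics/w0.png")
S=[onz(p,s,.074) for s in((141,231),(215,176),(277,252))]
for s in S:print("screw",s.round(4))
print("dists",np.linalg.norm(S[0]-S[1]),np.linalg.norm(S[1]-S[2]),"centre",(S[0]+S[2])/2,"upper dir",np.degrees(np.arctan2(*(S[1]-S[0])[1::-1])),np.degrees(np.arctan2(*(S[1]-S[2])[1::-1])))
L={}
for n,lo,hi,roi in(("green",(45,120,30),(85,255,255),(200,80,300,160)),("yellow",(20,150,100),(32,255,255),(30,190,90,240))):
    c,s,m=max(blobs(W,lo,hi,50,roi),key=lambda b:b[1][4]);print(n,c,s);L[n]=c
g=onz(p,L["green"],.101);w=onz(p,(60,265),.101);r=onz(p,(288,347),.101);y=onz(p,L["yellow"],.026)
print("g,w,r,mean",g,w,r,(g+w+r)/3,"yellow",y)
print("green tri wrist/side",tri(p,L["green"],pb,(293.8,202.5)),"screwtri",tri(p,(209,241.5),pa,(320.5,248)))
E
```

```text
screw [ 0.5096 -0.0459  0.074 ]
screw [0.5829 0.0064 0.074 ]
screw [ 0.6352 -0.067   0.074 ]
dists 0.09001360842151977 0.09012275340555084 centre [ 0.57243723 -0.05645602  0.074     ] upper dir 35.479295896257845 125.45707641285964
green [253.6342723  117.58450704] [ 228   93   53   51 2130]
yellow [ 60.28038674 218.73066298] [ 45 204  31  29 724]
g,w,r,mean [0.62494253 0.05818886 0.101     ] [ 0.44924352 -0.06696115  0.101     ] [ 0.64582201 -0.15208565  0.101     ] [ 0.57333602 -0.05361931  0.101     ] yellow [ 0.39881421 -0.0510695   0.026     ]
green tri wrist/side (array([0.62343082, 0.05767551, 0.09512721]), np.float64(0.0008882013113146827)) screwtri (array([ 0.57213105, -0.06043317,  0.06358011]), np.float64(0.007338416519530139))
```

Emit:
jog_arm --pt "-0.01 -0.04 -0.06 0 0 0 100" --pt "-0.02 -0.07 -0.11 0 0 0 100" --pt "-0.02 -0.09 -0.16 0 0 0 100" --pt "-0.02 -0.12 -0.21 0 0 0 100" --pt "-0.02 -0.15 -0.26 0 0 0 100" --pt "-0.02 -0.15 -0.26 0 0 0 100" --pt "-0.02 -0.15 -0.26 0 0 0 100" --pt "-0.02 -0.15 -0.26 0 0 0 100" --pt "-0.02 -0.15 -0.26 0 0 0 100"

```text
time: 1.05
tool_pos: [0.5247, 0.2593, 0.2162]
tcp_rot: [1.208, 1.21, -1.211]
wrist_force: [-0.2, 0.6, 0.6]
width: 1.0
```

```bash
python3 - <<'E'
from h import *
st=monitor.read_state();p=cam("wrist",st);W=imaging.read_camera("wrist");cv2.imwrite("pics/w1.png",W);pb=cam("side")
print(st["tool_pos"],st["joint_vel"].round(3))
for c,s,m in blobs(W,(8,60,100),(25,255,255),800):
    (cx,cy),wh,a=cv2.minAreaRect(cv2.findNonZero(m));bx=cv2.boxPoints(((cx,cy),wh,a));e=np.array([onz(p,v,.03) for v in bx])
    k=[np.linalg.norm(e[i]-e[(i+1)%4]) for i in range(4)];i=int(np.argmax(k[:2]));d=e[(i+1)%4]-e[i]
    print(c.round(1),s,"centre",onz(p,(cx,cy),.03).round(4),"sides",np.round(k[:2],4),"dir",np.degrees(np.arctan2(d[1],d[0]))%180)
    for b in((283.1,258.2),(328.1,263.5)):print(tri(p,c,pb,b))
E
```

```text
[0.52472263 0.25925601 0.2162498 ] [-0.023  0.004 -0.004  0.005  0.001  0.002]
[387.5 155.7] [ 375   92   27  131 2918] centre [0.5973 0.2718 0.03  ] sides [0.1391 0.0231] dir 90.80718898132038
(array([0.59907708, 0.2717696 , 0.02179646]), np.float64(0.0002725291705967272))
(array([0.525319  , 0.27046467, 0.03201997]), np.float64(0.14093006448223921))
[254.2 160.9] [ 217   98   76  127 2933] centre [0.4569 0.2667 0.03  ] sides [0.0236 0.1392] dir 113.55542242527316
(array([0.52233481, 0.31391548, 0.09895614]), np.float64(0.12134437382598008))
(array([0.45525696, 0.26622026, 0.02042368]), np.float64(0.0015536468037460503))
```

View pics/w1.png

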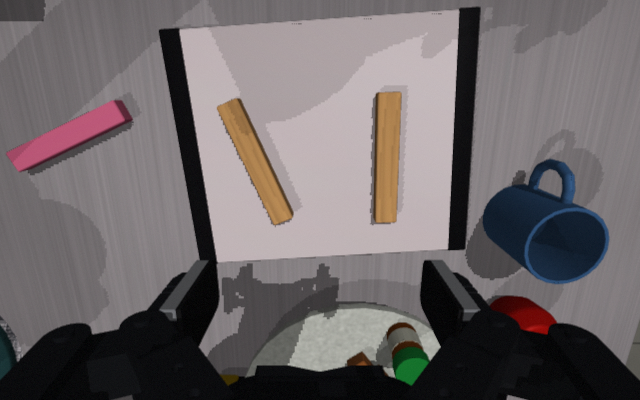

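The slats are slat A at (387,156) px, which is (0.597, 0.272) pointing 91°, and slat B at (254,161) px, which is (0.457, 0.267) pointing 113.6°. Their sides measure 139x23 mm on the z=30 mm plane, which fits. I'll pick slat A first.

Emit:
jog_arm --pt "0.04 0.04 -0.012 0 0 0 100" --pt "0.08 0.073 -0.0125 0 0 0 100" --pt "0.12 0.073 -0.0125 0 0 0 100" --pt "0.15 0.073 -0.0125 0 0 0 100" --pt "0.18 0.073 -0.0125 0 0 0 100" --pt "0.195 0.073 -0.0125 0 0 0 100" --pt "0.202 0.073 -0.0125 0 0 0 100" --pt "0.202 0.073 -0.0125 0 0 0 100" --pt "0.202 0.073 -0.0125 0 0 0 100" --pt "0.202 0.073 -0.0125 0 0 0 15" --pt "0.202 0.073 -0.0125 0 0 0 0" --pt "0.202 0.073 -0.0125 0 0 0 0" --pt "0.202 0.073 -0.0125 0 0 0 0" --pt "0.202 0.073 -0.0125 0 0 0 0" --pt "0.202 0.073 -0.0125 0 0 0 0" --pt "0.202 0.073 -0.0125 0 0 0 0" --force 40

```text
time: 2.7
tool_pos: [0.5975, 0.2712, 0.0141]
tcp_rot: [1.209, 1.21, -1.212]
wrist_force: [-0.5, -0.0, 1.0]
width: 0.0
```

```bash
python3 - <<'E'
from h import *
print(monitor.read_state()["width"])
W=imaging.read_camera("wrist");S=imaging.read_camera("side");S=cv2.resize(S[220:300,230:370],None,fx=4.57,fy=4.57)
cv2.imwrite("pics/w2.png",np.vstack([cv2.resize(W[150:],(640,250)),S[:300,:640]]))
E
```

```text
0.00033387763687605943
```

View pics/w2.png

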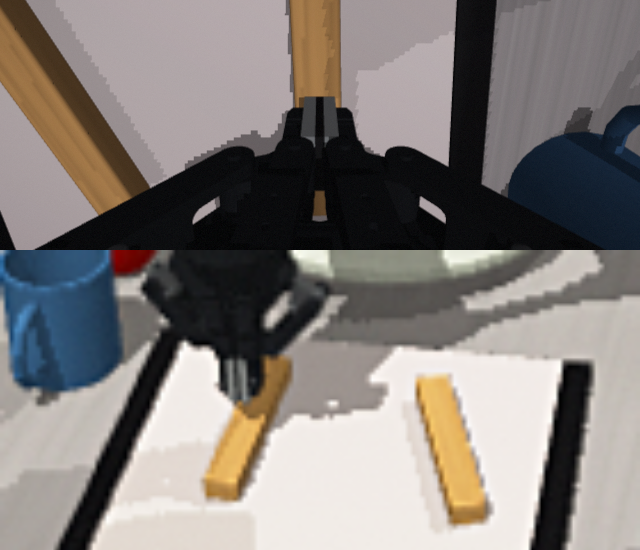

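```bash
python3 - <<'E'
from h import *
st=monitor.read_state();p=cam("wrist",st);pb=cam("side");pa=cam("scene")
print(st["tool_pos"],st["wrist_force"],"TCP in side",proj(pb,st["tool_pos"]),"wrist",proj(p,st["tool_pos"]), "scene",proj(pa,st["tool_pos"]))
S=imaging.read_camera("side")
for c,s,m in blobs(S,(8,60,120),(25,255,255),60,(240,235,360,300)):print(c,s,[onz(pb,v,.03)[:2].round(3) for v in cv2.boxPoints(cv2.minAreaRect(cv2.findNonZero(m)))])
hsv=cv2.cvtColor(S,cv2.COLOR_BGR2HSV)
for y in range(238,262):print(y,[tuple(int(k) for k in hsv[y,x]) for x in (278,281,283,285)])
E
```

```text
[0.59759244 0.27113621 0.0140481 ] [ 1.03633928  1.17198113 -0.34521961] TCP in side [283.81148278 260.07757442] wrist [317.30214874 236.05902774] scene [385.9727106  187.52234861]
[282.70334928 260.11961722] [274 243  20  32 209] [array([0.606, 0.35 ]), array([0.61 , 0.192]), array([0.581, 0.205]), array([0.579, 0.36 ])]
[328.1316726  263.53736655] [321 247  16  33 281] [array([0.497, 0.211]), array([0.474, 0.193]), array([0.414, 0.34 ]), array([0.435, 0.355])]
238 [(105, 24, 21), (120, 16, 16), (98, 54, 19), (98, 51, 20)]
239 [(120, 27, 28), (160, 40, 19), (30, 55, 14), (150, 13, 19)]
240 [(120, 19, 27), (60, 28, 18), (110, 27, 28), (90, 9, 27)]
241 [(105, 34, 30), (120, 35, 22), (110, 49, 31), (128, 38, 27)]
242 [(130, 38, 20), (80, 51, 15), (108, 43, 30), (100, 33, 23)]
243 [(120, 255, 4), (150, 12, 22), (113, 44, 23), (113, 41, 25)]
244 [(115, 255, 6), (90, 5, 51), (60, 9, 89), (105, 57, 18)]
245 [(0, 0, 0), (0, 0, 49), (30, 6, 118), (102, 80, 16)]
246 [(0, 0, 0), (0, 6, 46), (23, 7, 138), (107, 69, 26)]
247 [(108, 64, 20), (90, 4, 59), (45, 7, 144), (125, 61, 25)]
248 [(113, 44
[... 205 characters left out ...]
, (80, 5, 142), (111, 174, 19)]
252 [(10, 9, 253), (98, 23, 90), (102, 17, 150), (17, 143, 121)]
253 [(12, 10, 245), (15, 55, 102), (18, 45, 113), (16, 158, 153)]
254 [(13, 9, 242), (16, 88, 202), (17, 149, 127), (17, 161, 149)]
255 [(10, 9, 242), (19, 147, 244), (17, 161, 128), (16, 153, 140)]
256 [(13, 7, 243), (18, 170, 222), (17, 148, 224), (17, 156, 124)]
257 [(8, 4, 243), (18, 164, 204), (19, 144, 241), (17, 151, 226)]
258 [(12, 11, 228), (18, 155, 205), (19, 142, 237), (19, 144, 239)]
259 [(8, 17, 224), (18, 149, 231), (19, 143, 235), (19, 145, 239)]
260 [(15, 39, 214), (19, 146, 234), (19, 145, 231), (19, 148, 240)]
261 [(17, 111, 209), (19, 147, 235), (19, 148, 231), (18, 153, 239)]
```

```bash
python3 - <<'E'
from h import *
st=monitor.read_state();T=st["tool_pos"];out=[]
for n,h in(("scene",20),("side",20),("wrist",60)):
    p=cam(n,st);I=imaging.read_camera(n);c=proj(p,T+[0,0,.02]);x0,y0=int(c[0]-h*1.3),int(c[1]-h)
    k=400/(2*h);C=cv2.resize(I[y0:y0+2*h,x0:x0+int(2.6*h)],None,fx=k,fy=k,interpolation=cv2.INTER_NEAREST)[:290,:]
    for d,col in((0,(0,0,255)),(.02,(0,255,0)),(.035,(255,0,0))):
        for yy in(-.011,.011):
            q=(proj(p,T+[0,yy,d])-[x0,y0]+.5)*k;cv2.circle(C,tuple(int(v) for v in q),4,col,2)
    out.append(C)
w=max(c.shape[1] for c in out);out=[cv2.copyMakeBorder(c,0,0,0,w-c.shape[1],0) for c in out]
F=np.hstack(out);cv2.imwrite("pics/w3.png",cv2.resize(F,(800,int(F.shape[0]*800/F.shape[1])) if F.shape[1]>800 else None))
E
```

```text
(no output)
```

View pics/w3.png

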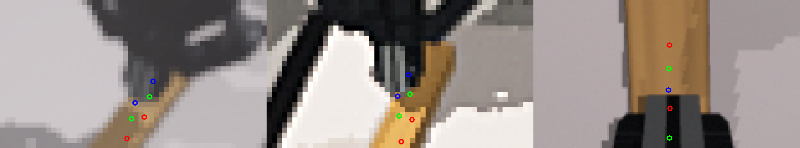

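All three views put the shut fingertips about 33 mm short of the stated TCP (blue marks), hovering just above the slat, which hasn't moved. I'll open, go lower gently while watching the force, and allow for this offset from here on.

Emit:
jog_arm --pt "0 0 0 0 0 0 100" --pt "0 0 0 0 0 0 100" --pt "0 0 0 0 0 0 100" --pt "0 0 0 0 0 0 100" --pt "0 0 0 0 0 0 100" --pt "0 0 0 0 0 0 100" --pt "0.007 0 0 0 0 0 100" --pt "0.014 0 0 0 0 0 100" --pt "0.021 0 0 0 0 0 100" --pt "0.021 0 0 0 0 0 100"

```text
time: 4.0
tool_pos: [0.596, 0.2705, -0.009]
tcp_rot: [1.206, 1.211, -1.215]
wrist_force: [0.5, 0.4, -0.4]
width: 0.999
```

Emit:
jog_arm --pt "0.005 0.001 -0.001 0 0 0 100" --pt "0.01 0.001 -0.001 0 0 0 100" --pt "0.01 0.001 -0.001 0 0 0 60" --pt "0.01 0.001 -0.001 0 0 0 40" --pt "0.01 0.001 -0.001 0 0 0 20" --pt "0.01 0.001 -0.001 0 0 0 0" --pt "0.01 0.001 -0.001 0 0 0 0" --pt "0.01 0.001 -0.001 0 0 0 0" --pt "0.01 0.001 -0.001 0 0 0 0" --pt "0.01 0.001 -0.001 0 0 0 0" --force 40

```text
time: 5.0
tool_pos: [0.5975, 0.2717, -0.0184]
tcp_rot: [1.207, 1.21, -1.214]
wrist_force: [-0.5, -0.4, 3.2]
width: 0.271
```

Gripped: width 0.271 is 23 mm. Lifting and carrying it above the +x side place at (0.609, -0.030), with a 35.5° turn.

Emit:
jog_arm --pt "-0.03 0 0 0 0 0 0" --pt "-0.07 0 0 0 0 0 0" --pt "-0.11 0 0 0 0 0 0" --pt "-0.15 0 0.02 0 0 0 0" --pt "-0.17 0 0.06 -0.1 0 0 0" --pt "-0.17 0 0.1 -0.2 0 0 0" --pt "-0.17 0.012 0.14 -0.3 0 0 0" --pt "-0.17 0.012 0.18 -0.4 0 0 0" --pt "-0.17 0.012 0.22 -0.5 0 0 0" --pt "-0.17 0.012 0.26 -0.6 0 0 0" --pt "-0.17 0.012 0.29 -0.62 0 0 0" --pt "-0.16 0.012 0.302 -0.62 0 0 0" --pt "-0.14 0.012 0.302 -0.62 0 0 0" --pt "-0.12 0.012 0.302 -0.62 0 0 0" --pt "-0.11 0.012 0.302 -0.62 0 0 0" --pt "-0.11 0.012 0.302 -0.62 0 0 0" --pt "-0.11 0.012 0.302 -0.62 0 0 0"

```text
time: 6.7
tool_pos: [0.6096, -0.0296, 0.0919]
tcp_rot: [0.74, 1.444, -0.745]
wrist_force: [-0.1, 0.5, -0.2]
width: 0.267
```

```bash
cat > ax.py <<'E'
from h import *
def move(xyz,jaw=None):
    st=monitor.read_state();M=R.from_rotvec(st["tcp_rot"]).as_matrix()
    print("pos",st["tool_pos"].round(4),"jaw deg",np.degrees(np.arctan2(M[1,1],M[0,1])).round(2),"tilt x",M[:,0].round(3),"w",round(st["width"],3),"F",st["wrist_force"].round(1),"q6",st["q"][5].round(2),"t",st["time"])
    print("shift",(M.T@(np.array(xyz)-st["tool_pos"])).round(4))
E
python3 -c "
from ax import *
move((.609,-.0304,.0436))
st=monitor.read_state();S=imaging.read_camera('side');pb=cam('side')
W=imaging.read_camera('wrist');cv2.imwrite('pics/w4.png',W)"
```

```text
pos [ 0.6096 -0.0296  0.0919] jaw deg 35.48 tilt x [-0.004 -0.001 -1.   ] w 0.267 F [-0.1  0.5 -0.2] q6 -0.71 t 6.7
shift [ 0.0483 -0.0007  0.0004]
```

View pics/w4.png

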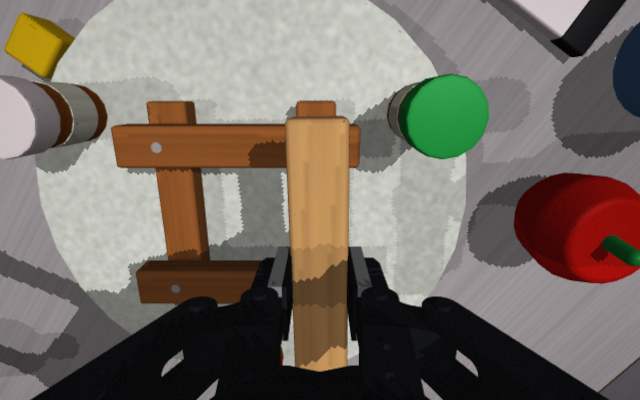

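The slat is held parallel to the crib's bottom slats, above the right side. Its end edge is at about (318,118), and crib screws are visible at (156,148) and (175,289).

```bash
python3 -c "
from h import *
st=monitor.read_state();p=cam('wrist',st)
s=[onz(p,v,.074) for v in((156,148),(175,289))];d=s[0]-s[1];x=d/np.linalg.norm(d);y=np.array([x[1],-x[0],0])
print(s,np.linalg.norm(d),np.degrees(np.arctan2(x[1],x[0])),'c',(s[0]+s[1])/2+y*.045)
e=onz(p,(318,118),.140);print('end',e,'slat centre',e-x*.07, 'target',(s[0]+s[1])/2+y*.09)
"
```

```text
[array([ 0.50984693, -0.04632598,  0.074     ]), array([ 0.56218209, -0.11988354,  0.074     ])] 0.0902755967456733 125.43130705852471 c [ 0.57268101 -0.05701707  0.074     ]
end [0.57313253 0.02370408 0.14      ] slat centre [ 0.61371339 -0.0333327   0.14      ] target [ 0.60934751 -0.03092938  0.074     ]
```

Emit:
jog_arm --pt "0.015 -0.001 -0.0025 0 0 0 0" --pt "0.03 -0.001 -0.0025 0 0 0 0" --pt "0.04 -0.001 -0.0025 0 0 0 0" --pt "0.045 -0.001 -0.0025 0 0 0 0" --pt "0.0475 -0.001 -0.0025 0 0 0 0" --pt "0.0475 -0.001 -0.0025 0 0 0 0" --pt "0.0475 -0.001 -0.0025 0 0 0 0"

```text
time: 7.5
tool_pos: [0.6087, -0.0285, 0.046]
tcp_rot: [0.741, 1.441, -0.744]
wrist_force: [-0.0, -0.8, -0.1]
width: 0.272
```

Emit:
jog_arm --pt "0.001 0 0 0 0 0 0" --pt "0.002 0 0 0 0 0 0" --pt "0.003 0 0 0 0 0 0" --pt "0.003 0 0 0 0 0 0"

```text
time: 7.9
tool_pos: [0.609, -0.0286, 0.0436]
tcp_rot: [0.741, 1.44, -0.744]
wrist_force: [-0.4, 1.0, 3.3]
width: 0.266
```

Emit:
jog_arm --pt "0 0 0 0 0 0 35" --pt "0 0 0 0 0 0 45" --pt "0 0 0 0 0 0 55" --pt "0 0 0 0 0 0 55" --pt "-0.02 0 0 0 0 0 55" --pt "-0.05 0 0 0 0 0 55" --pt "-0.09 0 0 0 0 0 80" --pt "-0.12 0.01 -0.03 0 0 0 100" --pt "-0.12 0.02 -0.08 0.05 0 0 100" --pt "-0.12 0.02 -0.13 0.1 0 0 100" --pt "-0.12 0.03 -0.18 0.15 0 0 100" --pt "-0.12 0.03 -0.23 0.209 0 0 100" --pt "-0.12 0.04 -0.28 0.209 0 0 100" --pt "-0.1 0.048 -0.3285 0.209 0 0 100" --pt "-0.06 0.048 -0.3285 0.209 0 0 100" --pt "-0.02 0.048 -0.3285 0.209 0 0 100" --pt "-0.02 0.048 -0.3285 0.209 0 0 100" --pt "-0.02 0.048 -0.3285 0.209 0 0 100"

```text
time: 9.7
tool_pos: [0.4569, 0.2665, 0.0629]
tcp_rot: [0.899, 1.376, -0.905]
wrist_force: [0.4, -0.4, 0.4]
width: 0.997
```

```bash
python3 -c "
from ax import *
move((.457,.2667,-.0184))
st=monitor.read_state();p=cam('wrist',st);W=imaging.read_camera('wrist')
for c,s,m in blobs(W,(8,60,100),(25,255,255),800): 
    q=cv2.boxPoints(cv2.minAreaRect(cv2.findNonZero(m)));print(c,s,[onz(p,v,.03)[:2].round(4) for v in q])
A=imaging.read_camera('scene');S=imaging.read_camera('side')
cv2.imwrite('pics/s5.png',np.hstack([cv2.resize(A[205:305,260:380],(400,333),interpolation=2),cv2.resize(S[165:235,275:359],(400,333),interpolation=2)]))"
```

```text
pos [0.4569 0.2665 0.0629] jaw deg 23.5 tilt x [-0.003 -0.003 -1.   ] w 0.997 F [ 0.4 -0.4  0.4] q6 0.07 t 9.7
shift [ 0.0813  0.0005 -0.0003]
[317.98851531 186.32939414] [ 299  108   41  167 6008] [array([0.4202, 0.3232]), array([0.4416, 0.3326]), array([0.4865, 0.2339]), array([0.4618, 0.223 ])]
```

View pics/s5.png

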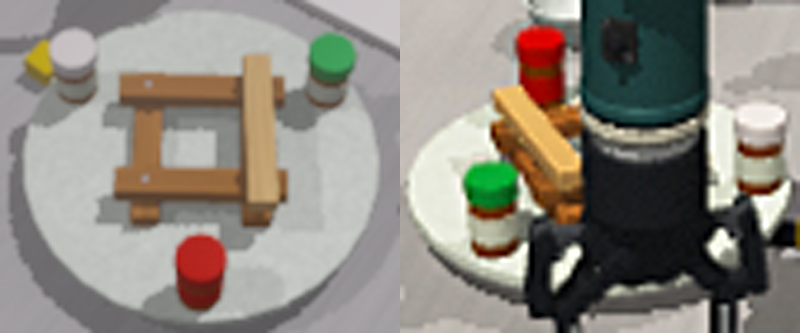

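Slat A now lies on the right side of the crib (scene crop, about x=258), straight above its bottom slat. The gripper is centred over slat B.

Emit:
jog_arm --pt "0.03 0 0 0 0 0 100" --pt "0.05 0 0 0 0 0 100" --pt "0.065 0 0 0 0 0 100" --pt "0.075 0 0 0 0 0 100" --pt "0.081 0 0 0 0 0 100" --pt "0.082 0 0 0 0 0 100" --pt "0.082 0 0 0 0 0 100" --pt "0.082 0 0 0 0 0 60" --pt "0.082 0 0 0 0 0 40" --pt "0.082 0 0 0 0 0 20" --pt "0.082 0 0 0 0 0 0" --pt "0.082 0 0 0 0 0 0" --pt "0.082 0 0 0 0 0 0" --pt "0.082 0 0 0 0 0 0" --pt "0.082 0 0 0 0 0 0" --force 40

```text
time: 11.35
tool_pos: [0.4606, 0.2678, -0.0157]
tcp_rot: [0.905, 1.372, -0.9]
wrist_force: [0.0, -0.1, 4.4]
width: 0.268
```

```bash
python3 -c "
from ax import *
move((.5358,-.0826,.0436))"
```

```text
pos [ 0.4606  0.2678 -0.0157] jaw deg 23.45 tilt x [ 0.004  0.001 -1.   ] w 0.268 F [ 0.  -0.1  4.4] q6 0.07 t 11.35
shift [-0.0593 -0.0702  0.3514]
```

Emit:
jog_arm --pt "-0.03 0 0 0 0 0 0" --pt "-0.07 0 0 0 0 0 0" --pt "-0.11 0 0 0 0 0 0" --pt "-0.15 -0.01 0.02 0 0 0 0" --pt "-0.17 -0.02 0.06 -0.05 0 0 0" --pt "-0.17 -0.03 0.1 -0.1 0 0 0" --pt "-0.17 -0.04 0.14 -0.15 0 0 0" --pt "-0.17 -0.05 0.18 -0.209 0 0 0" --pt "-0.17 -0.06 0.22 -0.209 0 0 0" --pt "-0.17 -0.065 0.26 -0.209 0 0 0" --pt "-0.17 -0.07 0.3 -0.209 0 0 0" --pt "-0.17 -0.07 0.34 -0.209 0 0 0" --pt "-0.16 -0.07 0.351 -0.209 0 0 0" --pt "-0.14 -0.07 0.351 -0.209 0 0 0" --pt "-0.12 -0.07 0.351 -0.209 0 0 0" --pt "-0.12 -0.07 0.351 -0.209 0 0 0" --pt "-0.12 -0.07 0.351 -0.209 0 0 0"

```text
time: 13.05
tool_pos: [0.5345, -0.0815, 0.1034]
tcp_rot: [0.744, 1.439, -0.741]
wrist_force: [-0.3, -0.0, -0.3]
width: 0.266
```

```bash
python3 -c "
from ax import *
move((.5355,-.082,.046))
st=monitor.read_state();p=cam('wrist',st);W=imaging.read_camera('wrist');cv2.imwrite('pics/w6.png',W)
for c,s,m in blobs(W,(16,60,100),(25,255,255),800):
    q=cv2.boxPoints(cv2.minAreaRect(cv2.findNonZero(m)));print(c,s,q.round(),[(onz(p,v,.092)[:2].round(4),onz(p,v,.15)[:2].round(4)) for v in q])
"
```

```text
pos [ 0.5345 -0.0815  0.1034] jaw deg 35.45 tilt x [ 0.002  0.001 -1.   ] w 0.266 F [-0.3 -0.  -0.3] q6 -0.82 t 13.05
shift [0.0574 0.0004 0.001 ]
[179.48450167  49.24368145] [ 151   19   66   62 2097] [[146.  53.]
 [172.  16.]
 [218.  49.]
 [191.  86.]] [(array([ 0.4096, -0.0551]), array([ 0.4353, -0.0449])), (array([ 0.4125, -0.0325]), array([ 0.4373, -0.0293])), (array([ 0.4381, -0.0324]), array([ 0.455 , -0.0292])), (array([ 0.4359, -0.0556]), array([ 0.4535, -0.0452]))]
[478.56329362 207.07487891] [ 450  111   61  208 7639] [[441. 313.]
 [468. 107.]
 [511. 112.]
 [485. 318.]] [(array([ 0.6311, -0.083 ]), array([ 0.5884, -0.0642])), (array([0.5593, 0.0195]), array([0.5388, 0.0067])), (array([0.5798, 0.0307]), array([0.5529, 0.0144])), (array([ 0.6561, -0.0702]), array([ 0.6057, -0.0553]))]
[319.03940172 189.92097332] [ 288  113   64  168 8959] [[288. 114.]
 [351. 113.]
 [354. 279.]
 [291. 280.]] [(array([ 0.4845, -0.0384]), array([ 0.4871, -0.0333])), (array([ 0.5113, -0.0186]), array([ 0.5056, -0.0196])), (array([ 0.5719, -0.096 ]), array([ 0.5475, -0.0732])), (array([ 0.541, -0.119]), array([ 0.5261, -0.089 ]))]
[320.19872136 341.72242941] [ 293  299   53   73 1877] [[292. 300.]
 [343. 298.]
 [346. 370.]
 [294. 372.]] [(array([ 0.5492, -0.1302]), array([ 0.5318, -0.0968])), (array([ 0.5745, -0.1105]), array([ 0.5493, -0.0832])), (array([ 0.6085, -0.1532]), array([ 0.5728, -0.1127])), (array([ 0.5814, -0.1744]), array([ 0.5541, -0.1274]))]
```

View pics/w6.png

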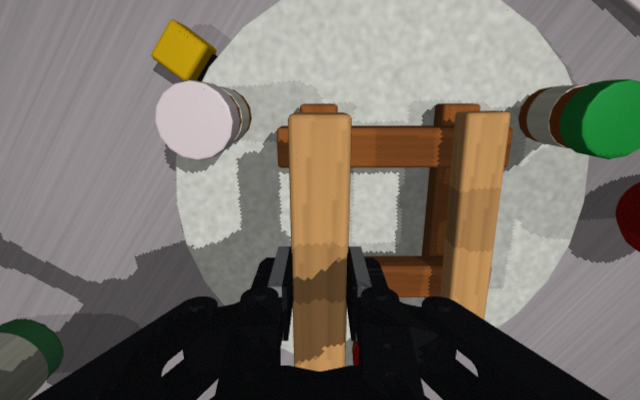

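Slat A's visible end puts its centre at (0.610, -0.032), against a target of (0.609, -0.031). Slat B is held over the left side, lined up with the bottom slat below it. Lowering.

Emit:
jog_arm --pt "0.02 0 0 0 0 0 0" --pt "0.035 0 0 0 0 0 0" --pt "0.047 0 0 0 0 0 0" --pt "0.053 0 0 0 0 0 0" --pt "0.056 0 0 0 0 0 0" --pt "0.057 0 0 0 0 0 0" --pt "0.057 0 0 0 0 0 0"

```text
time: 13.8
tool_pos: [0.5361, -0.0817, 0.0478]
tcp_rot: [0.744, 1.436, -0.74]
wrist_force: [-0.2, 0.1, -1.2]
width: 0.27
```

Emit:
jog_arm --pt "0.001 0 0 0 0 0 0" --pt "0.002 0 0 0 0 0 0" --pt "0.002 0 0 0 0 0 0" --pt "0.002 0 0 0 0 0 0"

```text
time: 14.2
tool_pos: [0.5366, -0.0818, 0.0463]
tcp_rot: [0.745, 1.435, -0.74]
wrist_force: [0.9, 0.2, 1.6]
width: 0.269
```

Emit:
jog_arm --pt "0.001 0 0 0 0 0 0" --pt "0.0015 0 0 0 0 0 0" --pt "0.0015 0 0 0 0 0 0"

```text
time: 14.5
tool_pos: [0.5367, -0.0819, 0.0462]
tcp_rot: [0.744, 1.436, -0.74]
wrist_force: [-3.9, 2.0, 9.2]
width: 0.268
```

Emit:
jog_arm --pt "-0.001 0 0 0 0 0 35" --pt "-0.001 0 0 0 0 0 45" --pt "-0.001 0 0 0 0 0 55" --pt "-0.001 0 0 0 0 0 55" --pt "-0.02 0 0 0 0 0 55" --pt "-0.05 0 0 0 0 0 55" --pt "-0.09 0 0 0 0 0 80" --pt "-0.13 0.01 0.02 0 0 0 100" --pt "-0.154 0.02 0.05 0 0 0 100" --pt "-0.154 0.03 0.09 0 0 0 100" --pt "-0.154 0.044 0.125 0 0 0 100" --pt "-0.154 0.044 0.125 0 0 0 100" --pt "-0.154 0.044 0.125 0 0 0 100" --pt "-0.154 0.044 0.125 0 0 0 100"

```text
time: 15.9
tool_pos: [0.6432, -0.1576, 0.2]
tcp_rot: [0.744, 1.438, -0.74]
wrist_force: [0.9, -0.3, -0.7]
width: 1.002
```

```bash
python3 -c "
from ax import *
move((.6453,-.1588,.04))
st=monitor.read_state();p=cam('wrist',st);W=imaging.read_camera('wrist');cv2.imwrite('pics/w7.png',W)
for lo,hi in(((0,150,50),(5,255,255)),((175,150,50),(180,255,255))):
  for c,s,m in blobs(W,lo,hi,300):
    q,r=cv2.minEnclosingCircle(cv2.findNonZero(m));print('red',c,s,q,r,onz(p,q,.101),onz(p,(q[0]+r,q[1]),.101)-onz(p,(q[0]-r,q[1]),.101))
for c,s,m in blobs(W,(16,60,100),(25,255,255),800):
    q=cv2.boxPoints(cv2.minAreaRect(cv2.findNonZero(m)));print(c,s,onz(p,q.mean(0),.092),[onz(p,v,.092)[:2].round(4) for v in q])
"
```

```text
pos [ 0.6432 -0.1576  0.2   ] jaw deg 35.46 tilt x [ 0.004  0.001 -1.   ] w 1.002 F [ 0.9 -0.3 -0.7] q6 -0.9 t 15.9
shift [0.16   0.0005 0.002 ]
red [577.8897511   51.34816984] [ 523    6  111   92 6830] (577.022705078125, 51.04545593261719) 58.18280792236328 [0.73810494 0.03908081 0.101     ] [0.07009191 0.04997638 0.        ]
red [319.10159056 185.79835813] [ 296  158   47   55 1949] (319.0, 185.0) 27.074071884155273 [ 0.64198766 -0.15428661  0.101     ] [0.03624874 0.02578234 0.        ]
[263.12409167  61.84292901] [ 245    0   36  126 3578] [ 0.55178493 -0.10241715  0.092     ] [array([ 0.5181, -0.0742]), array([ 0.5368, -0.0601]), array([ 0.589 , -0.1335]), array([ 0.5683, -0.1492])]
[381.31559581  61.3993773 ] [ 366    0   33  126 3533] [ 0.62599138 -0.0495338   0.092     ] [array([ 0.644 , -0.0944]), array([ 0.5908, -0.0217]), array([ 0.6097, -0.0088]), array([ 0.6649, -0.0802])]
```

View pics/w7.png

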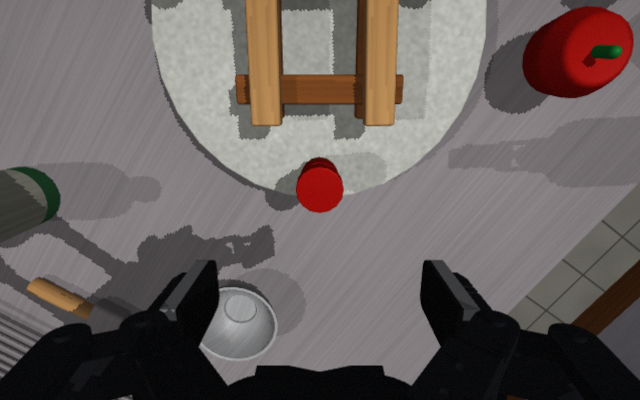

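Both slats lie straight above the bottom pair: B's centre is (0.538, -0.084) against a target of (0.536, -0.083), and A is within about 3 mm. The red lid is at (320,188), between the open fingers and directly below the TCP. Descending to grip the lid.

Emit:
jog_arm --pt "0.04 0.0005 0.0015 0 0 0 100" --pt "0.08 0.0005 0.0015 0 0 0 100" --pt "0.11 0.0005 0.0015 0 0 0 100" --pt "0.135 0.0005 0.0015 0 0 0 100" --pt "0.15 0.0005 0.0015 0 0 0 100" --pt "0.158 0.0005 0.0015 0 0 0 100" --pt "0.16 0.0005 0.0015 0 0 0 100" --pt "0.16 0.0005 0.0015 0 0 0 100" --pt "0.16 0.0005 0.0015 0 0 0 70" --pt "0.16 0.0005 0.0015 0 0 0 60" --pt "0.16 0.0005 0.0015 0 0 0 50" --pt "0.16 0.0005 0.0015 0 0 0 40" --pt "0.16 0.0005 0.0015 0 0 0 30" --pt "0.16 0.0005 0.0015 0 0 0 30" --pt "0.16 0.0005 0.0015 0 0 0 30" --force 40

```text
time: 17.45
tool_pos: [0.6457, -0.1585, 0.0415]
tcp_rot: [0.744, 1.436, -0.739]
wrist_force: [-1.2, 0.1, 5.5]
width: 0.452
```

Emit:
jog_arm --pt "0 -0.0022 0 0.017 0 0 30" --pt "0 -0.0065 -0.0002 0.052 0 0 30" --pt "0 -0.0131 -0.0007 0.105 0 0 30" --pt "0 -0.0217 -0.0019 0.175 0 0 30" --pt "0 -0.0324 -0.0043 0.262 0 0 30" --pt "0 -0.0428 -0.0075 0.349 0 0 30" --pt "0 -0.0528 -0.0117 0.436 0 0 30" --pt "0 -0.0625 -0.0167 0.524 0 0 30" --pt "0 -0.0717 -0.0226 0.611 0 0 30" --pt "0 -0.0803 -0.0292 0.698 0 0 30" --pt "0 -0.0884 -0.0366 0.785 0 0 30" --pt "0 -0.0958 -0.0447 0.873 0 0 30" --pt "0 -0.1011 -0.0515 0.942 0 0 30" --pt "0 -0.1048 -0.0569 0.995 0 0 30" --pt "0 -0.1071 -0.0606 1.03 0 0 30" --pt "0 -0.1083 -0.0625 1.047 0 0 30" --pt "0 -0.1083 -0.0625 1.047 0 0 30" --pt "0 -0.1083 -0.0625 1.047 0 0 30"

```text
time: 19.25
tool_pos: [0.521, -0.1721, 0.0415]
tcp_rot: [1.519, 0.971, -1.513]
wrist_force: [-2.8, -4.2, 4.5]
width: 0.452
```

```bash
python3 -c "
from ax import *
move((.4477,-.0528,.0415))
st=monitor.read_state();t=st['tool_pos'][:2]-[.5727,-.057];print(np.linalg.norm(t),np.degrees(np.arctan2(t[1],t[0]))%360)
W=imaging.read_camera('wrist');cv2.imwrite('pics/w8.png',W)"
```

```text
pos [ 0.521  -0.1721  0.0415] jaw deg -24.51 tilt x [ 0.005 -0.002 -1.   ] w 0.452 F [-2.8 -4.2  4.5] q6 0.06 t 19.25
shift [-0.0006 -0.1162 -0.0781]
0.12614369577258 245.79576969290235
```

View pics/w8.png

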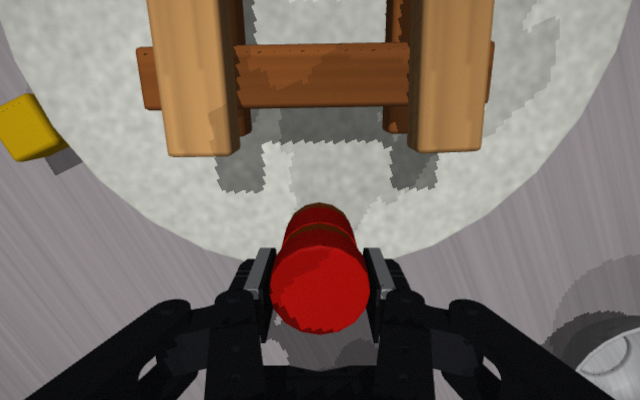

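The jar is firmly gripped at (320,285), the crib has turned with it, and both slats are still square. The pointer is at (27,125). I'll refine the pointer's bearing from the stored views.

```bash
python3 -c "
from h import *
c=np.array([.5727,-.057])
for f,t,r in(('w0',[.6742,0,.1959],[1.208,1.211,-1.211]),('w6',[.5345,-.0815,.1034],[.744,1.439,-.741]),('w4',[.6096,-.0296,.0919],[.74,1.444,-.745])):
    p=cam('wrist',dict(tool_pos=np.array(t),tcp_rot=np.array(r)));W=cv2.imread(f'pics/{f}.png')
    for vmin in(60,170):
      b=blobs(W,(20,120,vmin),(34,255,255),200,(0,0,240,260))
      for q,s,m in b:
        (x,y),wh,a=cv2.minAreaRect(cv2.findNonZero(m));X=onz(p,(x,y),.026)[:2];d=X-c
        E=[onz(p,v,.026) for v in cv2.boxPoints(((x,y),wh,a))]
        print(f,vmin,s[4],X.round(4),'sides',[round(float(np.linalg.norm(E[i]-E[i+1])),4) for i in(0,1)],'ang',np.degrees(np.arctan2(d[1],d[0]))%360,'edge dir',[np.degrees(np.arctan2(*(E[i]-E[i+1])[1::-1])).round(1)%90 for i in (0,1)])
A=cv2.imread('pics/scene0.png');B=cv2.imread('pics/side0.png')
for pn,I,roi in(('scene',A,(260,210,280,235)),('side',B,(355,203,372,222))):
    q,s,m=max(blobs(I,(20,120,140),(34,255,255),10,roi),key=lambda b:b[1][4]);X=onz(cam(pn),q,.02)[:2];print(pn,X,np.degrees(np.arctan2(*(X-c)[::-1]))%360)
"
```

```text
w0 60 846 [ 0.3991 -0.0493] sides [0.0319, 0.0364] ang 177.45450420234988 edge dir [np.float64(8.0), np.float64(85.8)]
w0 170 423 [ 0.3971 -0.0515] sides [0.0244, 0.0275] ang 178.2062348742259 edge dir [np.float64(77.1), np.float64(0.09999999999999432)]
w6 60 2322 [ 0.3994 -0.0507] sides [0.0305, 0.0347] ang 177.9251324651437 edge dir [np.float64(82.7), np.float64(0.19999999999998863)]
w6 170 1583 [ 0.3968 -0.051 ] sides [0.0264, 0.0272] ang 178.0483490688683 edge dir [np.float64(82.4), np.float64(89.69999999999999)]
w4 60 2732 [ 0.3988 -0.0481] sides [0.035, 0.0335] ang 177.06320722780478 edge dir [np.float64(82.7), np.float64(3.5999999999999943)]
w4 170 1714 [ 0.3964 -0.0507] sides [0.0265, 0.028] ang 177.9479910564079 edge dir [np.float64(80.7), np.float64(0.4000000000000057)]
scene [ 0.39273985 -0.05587824] 179.64285970376733
side [ 0.39613868 -0.04474254] 176.02871347579213
```

Emit:
jog_arm --pt "0 -0.0022 0 0.017 0 0 30" --pt "0 -0.0065 -0.0002 0.052 0 0 30" --pt "0 -0.0131 -0.0007 0.105 0 0 30" --pt "0 -0.0217 -0.0019 0.175 0 0 30" --pt "0 -0.0324 -0.0043 0.262 0 0 30" --pt "0 -0.0428 -0.0075 0.349 0 0 30" --pt "0 -0.0528 -0.0117 0.436 0 0 30" --pt "0 -0.0625 -0.0167 0.524 0 0 30" --pt "0 -0.0717 -0.0226 0.611 0 0 30" --pt "0 -0.0803 -0.0292 0.698 0 0 30" --pt "0 -0.0884 -0.0366 0.785 0 0 30" --pt "0 -0.0958 -0.0447 0.873 0 0 30" --pt "0 -0.1024 -0.0533 0.96 0 0 30" --pt "0 -0.1083 -0.0625 1.047 0 0 30" --pt "0 -0.1114 -0.0683 1.1 0 0 30" --pt "0 -0.1137 -0.0732 1.143 0 0 30" --pt "0 -0.1151 -0.0762 1.169 0 0 30" --pt "0 -0.1159 -0.0779 1.183 0 0 30" --pt "0 -0.1159 -0.0779 1.183 0 0 30" --pt "0 -0.1159 -0.0779 1.183 0 0 30"

```text
time: 21.3
tool_pos: [0.4448, -0.0527, 0.0413]
tcp_rot: [-2.201, 0.046, 2.202]
wrist_force: [-10.7, 0.7, 14.6]
width: 0.457
```

```bash
python3 -c "
from ax import *
move((.4478,-.0526,.0415))
st=monitor.read_state();t=st['tool_pos'][:2]-[.5727,-.057];print(np.linalg.norm(t),np.degrees(np.arctan2(t[1],t[0]))%360)
P=np.array([[.6457,-.1585],[.521,-.1721],st['tool_pos'][:2]]);S=np.linalg.solve(np.c_[2*P,np.ones(3)],(P**2).sum(1));print('circle',S[:2],np.sqrt(S[2]+S[:2]@S[:2]))
A=imaging.read_camera('scene');S=imaging.read_camera('side');W=imaging.read_camera('wrist')
t=np.hstack([cv2.resize(A[195:305,250:382],(400,333)),cv2.resize(S[165:235,275:359],(400,333))])
cv2.imwrite('pics/s9.png',np.vstack([t,cv2.resize(W,(416,260))[:, :].repeat(1,0) if 0 else cv2.copyMakeBorder(cv2.resize(W,(416,260)),0,0,192,192,0)]))"
```

```text
pos [ 0.4448 -0.0527  0.0413] jaw deg -92.33 tilt x [-0.001 -0.001 -1.   ] w 0.457 F [-10.7   0.7  14.6] q6 1.44 t 21.3
shift [-0.0002 -0.0003 -0.003 ]
0.1279317472894191 178.09472632291522
circle [ 0.57142382 -0.05594749] 0.12662530748069564
```

View pics/s9.png

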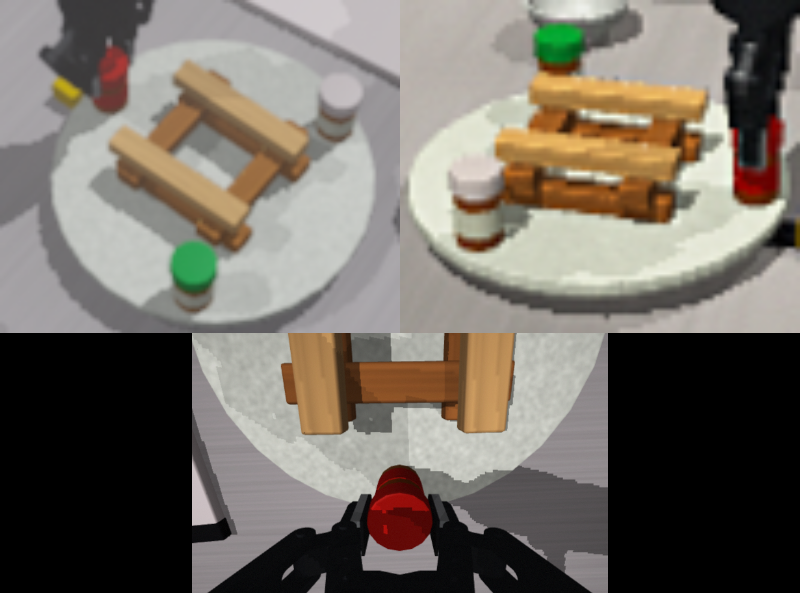

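The red jar stands at the yellow pointer, still gripped, with both slats square on the crib. I'll ease the roughly 3 mm of radial strain.

Emit:
jog_arm --pt "-0.0005 0 -0.001 0 0 0 30" --pt "-0.001 0 -0.002 0 0 0 30" --pt "-0.001 0 -0.002 0 0 0 30" --pt "-0.001 0 -0.002 0 0 0 30" --pt "-0.001 0 -0.002 0 0 0 30"

```text
time: 21.95
tool_pos: [0.4445, -0.0527, 0.0415]
tcp_rot: [-2.195, 0.046, 2.207]
wrist_force: [-6.8, 0.1, 4.1]
width: 0.458
```

```bash
python3 -c "
from ax import *
move((.4478,-.0526,.0415))
st=monitor.read_state();print(st['joint_vel'].round(4))
p=cam('wrist',st);W=imaging.read_camera('wrist')
c=np.array([.572,-.0565])
for q,s,m in blobs(W,(16,60,100),(25,255,255),800):
    b=cv2.boxPoints(cv2.minAreaRect(cv2.findNonZero(m)));print([onz(p,v,.092)[:2].round(4) for v in b])
"
```

```text
pos [ 0.4445 -0.0527  0.0415] jaw deg -92.35 tilt x [-0.005 -0.001 -1.   ] w 0.458 F [-6.8  0.1  4.1] q6 1.44 t 21.95
shift [-0.0001 -0.0002 -0.0033]
[-0.0009 -0.001  -0.0006 -0.0025  0.0003  0.0003]
[array([ 0.5513, -0.0013]), array([ 0.5519, -0.0245]), array([ 0.5002, -0.0225]), array([0.4993, 0.0039])]
[array([ 0.4986, -0.0875]), array([ 0.5496, -0.0905]), array([ 0.5467, -0.1141]), array([ 0.4949, -0.1143])]
```

```bash
python3 -c "
from workcell import finish_job
print(finish_job())"
```

```text
the job is handed in; nothing more can be done
None
```

The job is handed in at about 22 s of robot time. Both pale slats lie flat on the crib, and the red jar is at the yellow pointer, still gripped.

**Slats:** I laid both crosswise on the upper layer and let go. After the turn they measure 91 mm apart against 90, with their ends about 72 mm from the axis against 70. Slat A may sit 1–4 mm to the side of its exact place; two views differed on this.

**Turn:** I turned the feeder about 127° clockwise, holding the red lid. The jar stands at 178.1°, and the wrist views put the pointer at about 178.0°. The fixed cameras gave 179.6° and 176.0° for the pointer, so I used the wrist views.

**Last reading:** The gripper opening is about 39 mm, which fits the 40 mm lid. The arm is at rest with a force of about 8 N. About 3 mm of radial offset on the jar remained after I tried to ease it.

**What disagreed:**
- **Fingertips:** They stand about 33 mm short of the stated TCP. My first grasp closed on air above slat A without moving it, and I allowed for the offset from then on.
- **Camera heights:** Triangulated heights from the fixed cameras read several mm low. The wrist-camera sizes (90 mm screw spacing, 139 × 23 mm slats) matched the heights given in the text.

I touched nothing else on the table, though I took no final picture of the whole table.

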